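Lay out a dismantled lens for reassembly

TASK

Lay the dismantled lens out on the grey mat, every part right way up: stand the black barrel on the blue spot with the green filter centred on top of it, and the silver sleeve on the yellow spot. Put the brass ring on the mat half-way between barrel and sleeve, and the red cap directly behind the ring (on its side away from the robot), centred on the crossbar at the far end of the white line. Do not tip the glass filter on edge, and leave the scissors and the blower where they are.

Things in the scene. Friction and masses are not known exactly. Their poses are not given: they have to be found in the camera images.
- barrel_mid (a point): Lens barrel, loose: black upright cylinder with a silver band low down and a flat top with dark glass; 58 mm diameter, 55 mm tall, about 0.15 to 0.31 kg. The point is its centre, 27.5 mm above its underside. Its z axis points up when it stands the right way up, as it does at the start; its yaw does not matter.
- filter_mid (a point): Filter, loose: flat disc of green glass in a black rim, 54 mm diameter, 12 mm thick, 45 g. The point is its centre, 6 mm above its underside. It lies glass up, flat on the table at the start. Its z axis points up when it stands the right way up, as it does at the start; its yaw does not matter.
- brass_ring_mid (a point): Brass ring, loose, lying flat: 48 mm outer diameter, 32 mm hole, 14 mm tall, 60 g. The point is the centre of the ring (in the hole), 7 mm above its underside. Its z axis points up when it stands the right way up, as it does at the start; its yaw does not matter.
- sleeve_mid (a point): Silver (aluminium) sleeve, loose: upright open tube, 46 mm outer diameter, 36 mm bore, 40 mm tall, about 0.06 to 0.11 kg. The point is its centre, 20 mm above its underside. Its z axis points up when it stands the right way up, as it does at the start; its yaw does not matter.
- cap_mid (a point): Red plastic lens cap, loose: flat solid disc, 50 mm diameter, 14 mm thick, 30 g. The point is its centre, 7 mm above its underside. Its z axis points up when it stands the right way up, as it does at the start; its yaw does not matter.
- mat: Dark grey fixed mat, 170 x 370 mm, 3 mm thick, top at z = 3 mm. Origin: at table height, half-way between the two spots' centres (the ring's place). x points away from the robot (heading within 0.3 rad), y left along the row of spots. Mat spans x -70 to 100, y -185 to 185 mm. A 4 mm white line runs from the origin along x to a 50 mm white crossbar at x = 67 mm, y = 0 (the cap's place).
- blue_spot: Blue round spot printed on the mat, 72 mm diameter, flush with the mat's top, fixed to it. Origin: its centre. It lies 120 mm from the mat's origin along the mat's +y or -y, the yellow spot on the other side (which is which varies).
- yellow_spot: Yellow round spot printed on the mat, 72 mm diameter, flush with the mat's top, fixed to it. Origin: its centre, 120 mm from the mat's origin, opposite the blue spot.
- scissors: Bystander, loose: scissors with orange handles lying flat beyond the mat, about 160 mm long, 75 mm wide over the handles, 8 mm high. Origin: near the pivot, at table height; x axis along the blades towards their tips.
- blower: Bystander, loose: upright black rubber bulb blower with a red nozzle on top, 58 mm diameter, 112 mm tall. Origin: centre of its underside.

How it is judged:
At the end, for the whole second after the job is handed in: Centres within: barrel 12 mm of blue spot, sleeve 12 mm of yellow, filter 10 mm of barrel and flat on its top, ring 15 mm of the spots' midpoint, cap 15 mm of the crossbar along and across; all on the mat (filter on barrel), upright within 0.1 rad, at rest (horizontal distance between barrel_mid and blue_spot below 0.012 m and horizontal distance between sleeve_mid and yellow_spot below 0.012 m and horizontal distance between filter_mid and barrel_mid below 0.01 m and height (world z) of filter_mid between 0.06 and 0.068 m and horizontal distance between brass_ring_mid and mat below 0.015 m and x of cap_mid in the frame of mat between 0.052 and 0.082 m and y of cap_mid in the frame of mat between -0.015 and 0.015 m and height (world z) of barrel_mid below 0.0345 m and angle between each of barrel_mid, filter_mid, brass_ring_mid, sleeve_mid, cap_mid's own z axis and vertical below 0.1 rad and linear speed of each of barrel, filter, brass_ring, sleeve, cap below 0.02 m/s and height (world z) of each of brass_ring_mid, cap_mid below 0.014 m and height (world z) of sleeve_mid below 0.027 m); the robot touches nothing.
It fails at once if the scissors were moved (more than 25 mm) (distance of scissors from where it was at the start of the episode above 0.025 m).
It fails at once if the blower was moved (more than 25 mm) (distance of blower from where it was at the start of the episode above 0.025 m).
It fails at once if the glass filter was tipped on edge (more than about 50 degrees) (angle between filter_mid's own z axis and vertical above 0.9 rad).
It also fails if it takes over 136 s, if anything falls off the work surface, if the arm or the gripper's body presses on something with over 40 N, if the wrist force passes 120 N, or if a joint passes its speed limit or range.

ROBOT

A 6-joint arm with a two-finger parallel gripper is mounted at the origin on the work surface. World frame = base frame: x ahead of the robot, y to its left, z up, the work surface at z = 0. Lengths are in m, angles in rad, forces in N, time in s.
With the tool pointing down it reaches from about 0.275 to 0.875 m from the base axis. Payload 12.5 kg.
Tool frame: the origin (TCP) lies on the centre line of the jaws, within the pads' length; the fingertips stand r.finger_overhang ahead of it and the grasp point (between the pads) lies 3 mm ahead of it (r.finger_overhang is the distance from the TCP to the fingertips, in m); z points along the fingers, y is the direction in which the jaws open and shut (so a half turn about z gives the same grasp; the last joint's range is limited). The gripper opens to 85 mm and grips with 20 to 120 N. Pads are 22 mm wide; open, the fingers measure 114 mm over their backs; the gripper's body (76 mm by 85 mm) begins 54 mm behind the grasp point. The pads swing forward as they close: fully open they stand 13 mm farther back than shut.
Start: joints at [-1.407, 0.351, 1.652, -0, 1.139, -0.085], TCP at [0.135, -0.533, 0.253] pointing down, gripper open.
Joint ranges: [-2.75, 2.75], [-0.79, 2.1], [0.01, 2.65], [-1.57, 4.71], [0.07, 3.14], [-2.87, 2.87]. Speed limits (rad/s): [2.22, 2.22, 2.79, 3.14, 3.14, 3.14].

INTERFACE

Orientations are given as a unit quaternion [x, y, z, w].
In Python, from cell import r, optics gives the robot as it stands. The module is installed in compiled form; this text tells all that it offers. Calls block until the motion is done:
- r.move_to(position, orientation): joint-space move of the TCP to a pose.
- r.move_linear(position, rot=None, vel=0.15): straight line of the TCP; rot=None keeps the orientation; vel is the mean speed in m/s.
- r.set_joints(angles): joint-space move.
- r.set_gripper(opening, squeeze=None): opening from 0.0 (shut) to 1.0 (fully open); squeeze is the grip in N (None keeps the last); returns when the fingers have stopped.
- r.sleep(seconds).
- r.inverse_kinematics(position, orientation): joint angles nearest the present ones, or None.
- optics.get_image(name): name is "side" or "top"; returns a dict with "pixels" (384x512x3 uint8, red, green, blue), "depth" (384x512 float32, m along the optical axis (not along the pixel's ray), 0 where there is no reading), "fx", "fy", "cx", "cy" (pixels), "camera_from_world" (4x4, takes a point from world to camera coordinates). Camera axes: x right, y down, z forward; pixel columns grow to the right and rows downward; lengths in m; the calibration is good to about 2 mm. A picture is of the moment at which its call begins.
A pose or a line that the arm cannot do raises r.PlanningError and nothing moves.
- r.hand_in(): hands the job in, once; it reports no verdict.
Readings, each from a call of its own:
- r.current_t(): time.
- r.current_q(): joint angles.
- r.current_qvel(): joint speeds.
- r.current_effort(): joint torques, N m.
- r.current_tool_pos(): TCP position.
- r.current_ee_rot(): TCP orientation.
- r.current_contact_force(): force on the tool from outside, world axes, zero at the start.
- r.current_torque(): the same for the moment, N m.
- r.current_opening(): opening from 0.0 (shut) to 1.0 (fully open).
Only numpy, scipy, OpenCV 4.12 (cv2) and the standard library are available. Lean on these libraries where they do the work, as an engineer would, in place of code of your own. Each camera call takes 0.05 s, during which the arm holds its last target.

## Working session

There is one attempt and no reset: what is moved stays moved. The work goes in short steps, each a Python script; the robot and the scene stay as the last script left them, time stands still between calls to the robot, and variables do not carry over. Pictures are saved under pics/ and viewed, and the job is handed in when it is done.

```bash
mkdir -p pics; python3 - <<'E'
from cell import r, optics
import cv2, numpy as np
for n in ("top","side"):
    d=optics.get_image(n); cv2.imwrite(f"pics/{n}0.png",cv2.resize(d["pixels"][:,:,::-1],(768,576),interpolation=cv2.INTER_CUBIC))
    print(n,d["fx"],d["fy"],d["cx"],d["cy"]);print(np.linalg.inv(d["camera_from_world"]).round(3))
print(r.finger_overhang,r.current_t(),r.current_ee_rot(),r.current_contact_force())
E
```

```text
top 359.6971143905513 359.6971143905513 263.13527332633583 192.20354574504975
[[-0.027 -0.983  0.18   0.439]
 [-0.999  0.035  0.038  0.017]
 [-0.044 -0.179 -0.983  0.963]
 [ 0.     0.     0.     1.   ]]
side 373.59838054282676 373.59838054282676 254.02877240578778 190.82086384333851
[[-0.796 -0.466  0.387  0.254]
 [-0.606  0.608 -0.513  0.502]
 [ 0.004 -0.643 -0.766  0.744]
 [ 0.     0.     0.     1.   ]]
0.022 0.1 [ 9.92273035e-01  1.24072299e-01 -2.33799166e-05 -5.37014199e-04] [ 0.52510099 -0.56744421  0.59547375]
```

View pics/top0.png

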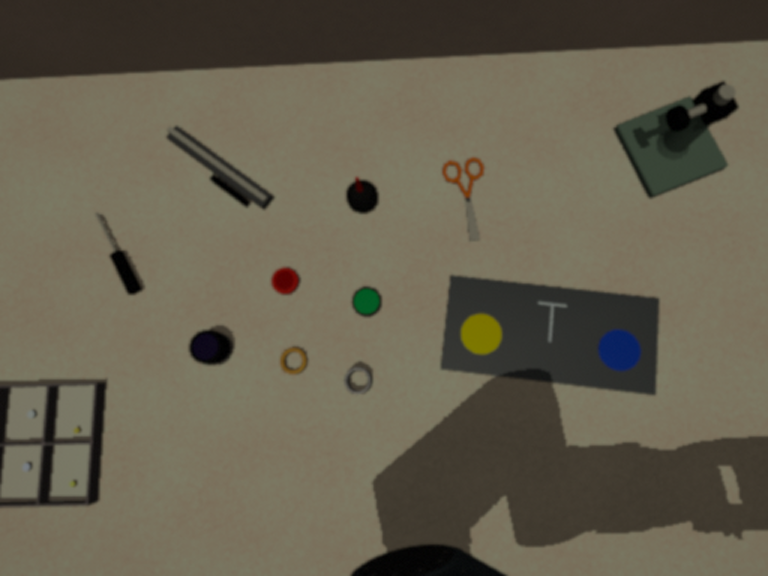

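View pics/side0.png

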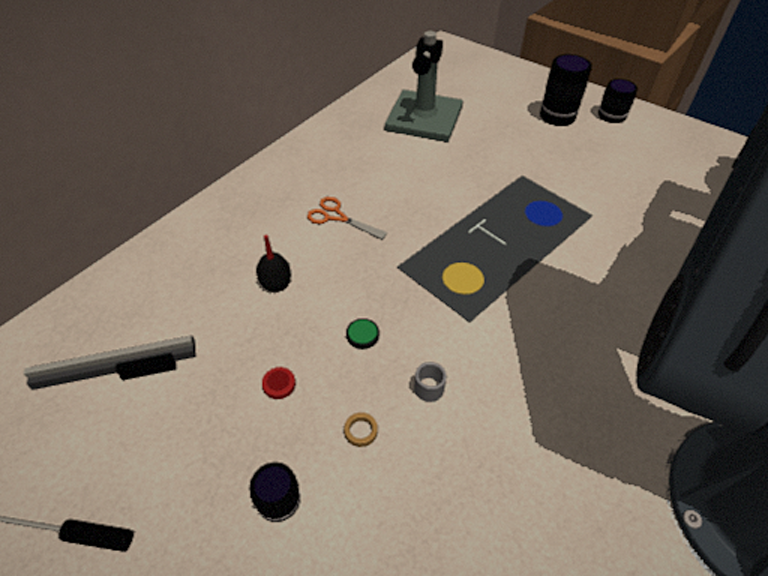

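The top view shows the barrel at (210,347), cap (285,281), filter (367,301), ring (294,361), sleeve (359,378), blower (362,196) and scissors (467,190). The yellow spot is at (481,334), the blue spot at (619,350), and the crossbar at (552,304). The side view agrees. Next I'll turn these into positions.

```bash
cat > h.py <<'E'
from cell import r, optics
import cv2, numpy as np
def world(d):
    v,u=np.mgrid[0:384,0:512]; z=d["depth"]
    P=np.stack([(u-d["cx"])/d["fx"]*z,(v-d["cy"])/d["fy"]*z,z,np.ones_like(z)],-1)
    return P@np.linalg.inv(d["camera_from_world"]).T
def ray(d,u,v,z):
    T=np.linalg.inv(d["camera_from_world"]); k=T[:3,:3]@np.array([(u-d["cx"])/d["fx"],(v-d["cy"])/d["fy"],1]); o=T[:3,3]
    return (o+k*(z-o[2])/k[2])[:2]
def proj(d,p):
    c=d["camera_from_world"]@np.r_[p,1]; return np.array([c[0]/c[2]*d["fx"]+d["cx"],c[1]/c[2]*d["fy"]+d["cy"]])
def blob(d,mask,near,zt,rad=25):
    """centre of mask's blob nearest to pixel (in 512x384), ray-cast to height zt"""
    n,l,s,c=cv2.connectedComponentsWithStats(mask.astype(np.uint8))
    i=1+np.argmin(np.linalg.norm(c[1:]-near,axis=1)+1e3*(s[1:,4]<15))
    cnt=max(cv2.findContours((l==i).astype(np.uint8),cv2.RETR_EXTERNAL,cv2.CHAIN_APPROX_NONE)[0],key=len)
    h=cv2.convexHull(cnt); m=cv2.moments(h); cc=(m["m10"]/m["m00"],m["m01"]/m["m00"])
    return ray(d,*cc,zt),cc,s[i,4]
E
python3 - <<'E'
from h import *
for n in ("top","side"):
    d=optics.get_image(n); W=world(d); px=d["pixels"].astype(int); R,G,B=px[...,0],px[...,1],px[...,2]
    H=W[...,2]
    objs={"barrel":((210,347),(275,485),.055,.048,.062),"cap":((285,281),(279,382),.014,.008,.02),"filter":((367,301),(362,332),.012,.006,.018),
     "ring":((294,361),(361,428),.014,.008,.02),"sleeve":((359,378),(430,380),.04,.034,.046),"blower":((362,196),(273,270),.05,.02,.13)}
    for k,(a,b,zt,lo,hi) in objs.items():
        c=np.array(a if n=="top" else b)/1.5
        m=(H>lo)&(H<hi); v,u=np.mgrid[0:384,0:512]; m&=np.hypot(u-c[0],v-c[1])<32
        p,cc,A=blob(d,m,c,zt); pts=W[m]; 
        print(n,k,p.round(4),np.round(np.array(cc)*1.5,0),A,"zmed",np.median(pts[:,2]).round(4),"ext",np.ptp(pts[:,0]).round(3),np.ptp(pts[:,1]).round(3), "mid",pts[:,:2].mean(0).round(4))
    for k,m,a,b in (("yellow",(R-B>50)&(G-B>50),(481,334),(463,278)),("blue",(B-R>50)&(B-G>40),(619,350),(544,214))):
        p,cc,A=blob(d,m,np.array(a if n=="top" else b)/1.5,.003); print(n,k,p.round(4),np.round(np.array(cc)*1.5,0),A)
    c=(552,304) if n=="top" else (479,227); print(n,"bar",ray(d,c[0]/1.5,c[1]/1.5,.003).round(4))
    s=[(452,170),(474,168),(468,195),(474,238)] if n=="top" else [(317,216),(330,203),(345,218),(384,236)]
    print("sc",[ray(d,x/1.5,y/1.5,.005).round(3).tolist() for x,y in s])
E
```

```text
top barrel [0.5152 0.3762] [206. 347.] 410 zmed 0.0562 ext 0.056 0.057 mid [0.515  0.3757]
top cap [0.6334 0.2518] [285. 281.] 258 zmed 0.0147 ext 0.049 0.049 mid [0.6331 0.2516]
top filter [0.5907 0.1042] [367. 301.] 313 zmed 0.0133 ext 0.054 0.108 mid [0.5905 0.1039]
top ring [0.4894 0.2353] [293. 361.] 150 zmed 0.0147 ext 0.045 0.046 mid [0.4895 0.2349]
top sleeve [0.4515 0.1195] [358. 380.] 108 zmed 0.0406 ext 0.043 0.044 mid [0.4516 0.1193]
top blower [0.7764 0.106 ] [362. 195.] 380 zmed 0.0538 ext 0.055 0.056 mid [0.7742 0.1056]
top yellow [ 0.5282 -0.0965] [481. 333.] 594
top blue [ 0.4925 -0.3342] [619. 349.] 590
top bar [ 0.5762 -0.2254]
sc [[0.835, -0.06], [0.837, -0.101], [0.785, -0.087], [0.702, -0.094]]
side barrel [0.5141 0.3768] [273. 485.] 786 zmed 0.0555 ext 0.058 0.058 mid [0.5142 0.3767]
side cap [0.6325 0.2525] [278. 381.] 359 zmed 0.0147 ext 0.049 0.048 mid [0.6324 0.2525]
side filter [0.5895 0.1053] [363. 332.] 349 zmed 0.0127 ext 0.053 0.053 mid [0.5896 0.1051]
side ring [0.4882 0.2366] [361. 428.] 242 zmed 0.0137 ext 0.046 0.048 mid [0.4885 0.2363]
side sleeve [0.4507 0.1208] [431. 375.] 158 zmed 0.0393 ext 0.045 0.045 mid [0.4518 0.1201]
side blower [0.7777 0.1099] [272. 265.] 472 zmed 0.0497 ext 0.053 0.053 mid [0.7724 0.1138]
side yellow [ 0.5272 -0.0975] [463. 277.] 454
side blue [ 0.4915 -0.3344] [543. 213.] 331
side bar [ 0.5699 -0.2243]
sc [[0.832, -0.059], [0.837, -0.102], [0.786, -0.087], [0.697, -0.094]]
```

Both cameras agree to about 1–2 mm. I'll start with the barrel.

```bash
cat >> h.py <<'E'
YEL=np.array([.5277,-.0970]); BLU=np.array([.4920,-.3343]); MID=(YEL+BLU)/2
uy=(YEL-BLU)/np.linalg.norm(YEL-BLU); ux=np.array([uy[1],-uy[0]]); BAR=MID+.067*ux
YAW=np.arctan2(ux[1],ux[0]); Q=[np.cos(YAW/2),np.sin(YAW/2),0,0]
def st(m):
    print(m,"t",round(r.current_t(),2),"tcp",r.current_tool_pos().round(4) if hasattr(r.current_tool_pos(),'round') else r.current_tool_pos(),"F",np.round(r.current_contact_force(),1),"op",round(r.current_opening(),3))
def pick(xy,z,op,sq=40,hi=.14,grip=0.):
    r.move_to([*xy,hi],Q); r.set_gripper(op); r.move_linear([*xy,z],vel=.12); st("down")
    r.set_gripper(grip,sq); st("gripped"); r.move_linear([*xy,hi],vel=.15); st("up")
def place(xy,z,op,hi=.16):
    r.move_to([*xy,hi],Q); r.move_linear([*xy,z+.02],vel=.15); r.move_linear([*xy,z],vel=.04); st("placed")
    r.set_gripper(op); r.sleep(.1); st("open"); r.move_linear([*xy,hi],vel=.15); st("clear")
E
python3 - <<'E'
from h import *
print(MID,BAR,YAW)
for p in ([.515,.3765],[.633,.252],[.590,.1048],[.489,.236],[.4515,.1201],YEL,BLU,BAR):
    for z in (.025,.17): print(r.inverse_kinematics([*p,z],Q) is not None,end=" ")
st("0"); pick([.5147,.3765],.030,1.0,hi=.15)
E
```

```text
[ 0.50985 -0.21565] [ 0.57610443 -0.22561748] -0.14932266069369718
True True True True True True True True True True True True True True True True 0 t 0.2 tcp [ 0.1354 -0.5329  0.253 ] F [-0.1  0.2 -0. ] op 1.003
down t 5.02 tcp [0.5151 0.3768 0.0308] F [-0.2  0.2  0.4] op 0.998
gripped t 5.39 tcp [0.515  0.3767 0.0308] F [-0.7 -0.4  5.6] op 0.669
up t 6.34 tcp [0.5142 0.3762 0.1489] F [-0.2  0.9 -2.5] op 0.669
```

```bash
python3 - <<'E'
from h import *
place(BLU,.0345,1.0)
# touch-off of the tips on bare table, clear of parts
p=[.55,.03]
r.move_to([*p,.08],Q); r.set_gripper(.64); r.move_linear([*p,.026],vel=.12)
z=.026
while z>.008:
    z-=.001; r.move_linear([*p,z],vel=.03)
    f=r.current_contact_force()[2]
    if abs(f)>2.5: break
st("touch %.4f"%z)
r.move_linear([*p,.08]); 
E
```

```text
placed t 10.36 tcp [ 0.4919 -0.3343  0.0342] F [-0.2 -0.5 -2.2] op 0.669
open t 10.86 tcp [ 0.492  -0.3343  0.0346] F [ 0.4 -0.1  0.4] op 1.003
clear t 11.84 tcp [ 0.4916 -0.334   0.1591] F [ 0.2  0.3 -0.5] op 1.006
touch 0.0180 t 16.27 tcp [0.5501 0.03   0.0181] F [-1.2 -0.1  2.6] op 0.638
```

```bash
python3 - <<'E'
from h import *
pick([.5902,.1048],.0217,.9,sq=40,hi=.16)
for n,c in (("top",(619,345)),("side",(546,200))):
    d=optics.get_image(n); W=world(d); H=W[...,2]; v,u=np.mgrid[0:384,0:512]
    m=(H>.051)&(H<.065)&(np.hypot(u-c[0]/1.5,v-c[1]/1.5)<35)
    if m.sum()>20:
        p,cc,A=blob(d,m,np.array(c)/1.5,.058); print(n,p.round(4),A,W[m][:,:2].mean(0).round(4),np.ptp(W[m][:,0]).round(3),np.ptp(W[m][:,1]).round(3))
    cv2.imwrite(f"pics/{n}1.png",cv2.resize(d["pixels"][:,:,::-1],(768,576),interpolation=cv2.INTER_CUBIC))
E
```

```text
down t 19.02 tcp [0.5907 0.1049 0.0224] F [-0.4  0.3  0.1] op 0.9
gripped t 19.39 tcp [0.5905 0.1048 0.0227] F [-2.6  0.   6. ] op 0.61
up t 20.47 tcp [0.5897 0.1047 0.1591] F [-0.6  0.5 -0.6] op 0.61
top [ 0.4924 -0.3331] 458 [ 0.4924 -0.3326] 0.057 0.057
side [ 0.4903 -0.3303] 250 [ 0.4906 -0.3315] 0.055 0.057
```

View pics/side1.png

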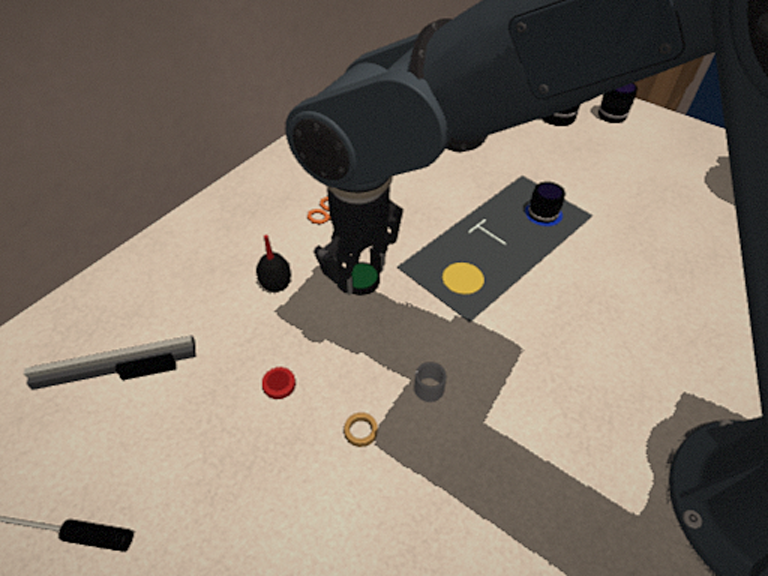

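Filter is held level (362,278 in side); the barrel stands on the blue spot (547,200), about 1–2 mm off centre.

```bash
python3 - <<'E'
from h import *
place([.492,-.333],.0812,.85,hi=.2)
pick([.4513,.1199],.026,.95,sq=40,hi=.15)
for n,c in (("top",(619,341)),("side",(547,187))):
    d=optics.get_image(n); W=world(d); H=W[...,2]; v,u=np.mgrid[0:384,0:512]
    m=(H>.066)&(H<.078)&(np.hypot(u-c[0]/1.5,v-c[1]/1.5)<35)
    if m.sum()>20:
        p,cc,A=blob(d,m,np.array(c)/1.5,.07); print(n,p.round(4),A,W[m][:,:3].mean(0).round(4),np.ptp(W[m][:,0]).round(3),np.ptp(W[m][:,1]).round(3))
    cv2.imwrite(f"pics/{n}2.png",cv2.resize(d["pixels"][:,:,::-1],(768,576),interpolation=cv2.INTER_CUBIC))
E
```

```text
placed t 23.68 tcp [ 0.4919 -0.333   0.0809] F [-0.1  0.4  0. ] op 0.606
open t 24.12 tcp [ 0.492  -0.333   0.0812] F [ 0.2  0.7 -0.4] op 0.852
clear t 25.06 tcp [ 0.4916 -0.3327  0.1991] F [-0.5  0.  -0.4] op 0.85
down t 28.18 tcp [0.4517 0.12   0.0265] F [-0.3 -0.2 -0.2] op 0.951
gripped t 28.6 tcp [0.4515 0.12   0.0266] F [-2.5 -0.2  7.4] op 0.519
up t 29.57 tcp [0.4508 0.1198 0.1493] F [ 0.5 -0.1 -1.1] op 0.523
top [ 0.4925 -0.3323] 398 [ 0.4924 -0.3317  0.0715] 0.053 0.052
```

View pics/side2.png

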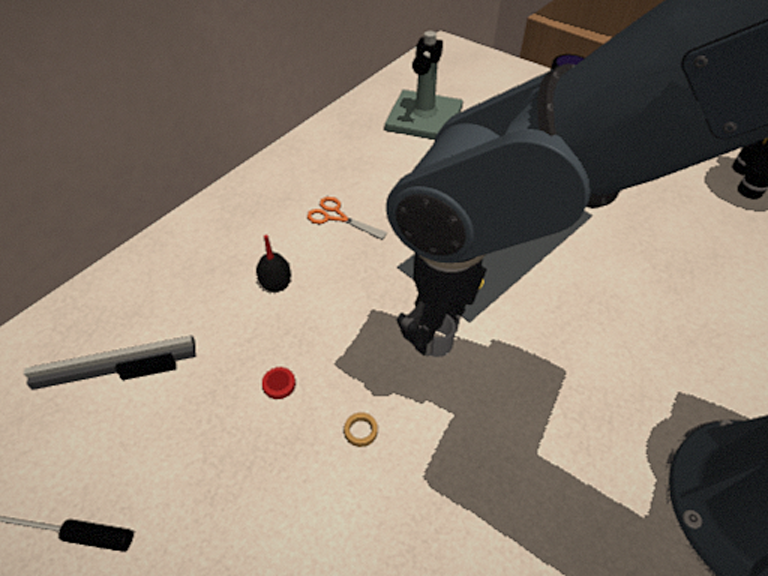

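The sleeve is held, (440,335) in the side view. The top depth shows the filter's upper face at z≈0.071, centred on the barrel. Next I'll place the sleeve, then the ring and the cap.

```bash
python3 - <<'E'
from h import *
place(YEL,.0302,.85)
pick([.4889,.2360],.0215,.9,sq=35,hi=.15)
if r.current_opening()>.45:
    place(MID,.0255,.8)
    pick([.6329,.2521],.0215,.9,sq=30,hi=.15)
    if r.current_opening()>.45: place(BAR,.0255,.8)
r.move_to([.45,.15,.25],Q)
for n in ("top","side"):
    d=optics.get_image(n)
    cv2.imwrite(f"pics/{n}3.png",cv2.resize(d["pixels"][:,:,::-1],(768,576),interpolation=cv2.INTER_CUBIC))
E
```

```text
placed t 32.12 tcp [ 0.5276 -0.097   0.0299] F [ 0.1 -0.2 -0.2] op 0.522
open t 32.62 tcp [ 0.5277 -0.097   0.0302] F [0.  0.  0.6] op 0.852
clear t 33.63 tcp [ 0.5272 -0.0969  0.1592] F [-0.1  0.2  0.2] op 0.847
down t 36.35 tcp [0.4893 0.2362 0.0221] F [ 0.3 -0.6 -0.8] op 0.9
gripped t 36.75 tcp [0.4892 0.2362 0.0224] F [-1.9 -1.   9.6] op 0.551
up t 37.76 tcp [0.4884 0.2358 0.1492] F [-0.3  0.2 -0.3] op 0.547
placed t 40.98 tcp [ 0.5096 -0.2155  0.0255] F [-1.9  1.   5.9] op 0.548
open t 41.42 tcp [ 0.5098 -0.2156  0.0254] F [-0.4  0.8 -0.3] op 0.801
clear t 42.48 tcp [ 0.5094 -0.2154  0.1592] F [ 0.1 -0.7  0.2] op 0.797
down t 45.71 tcp [0.6334 0.2522 0.0224] F [-0.  -0.3 -0.3] op 0.897
gripped t 46.08 tcp [0.6333 0.2522 0.0224] F [-2.2 -1.6  5.7] op 0.57
up t 47.08 tcp [0.6324 0.2519 0.1489] F [-0.6 -0.8 -1.7] op 0.573
placed t 50.4 tcp [ 0.5758 -0.2255  0.0254] F [-3.6  1.   5.7] op 0.571
open t 50.83 tcp [ 0.5761 -0.2256  0.0254] F [-0.7 -0.   0.4] op 0.798
clear t 51.88 tcp [ 0.5756 -0.2254  0.159 ] F [-0.8  0.   0.6] op 0.799
```

View pics/top3.png

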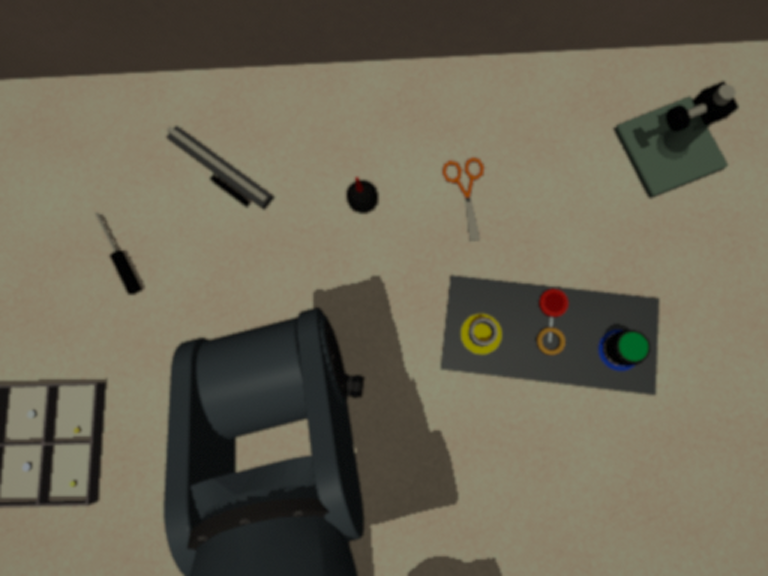

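View pics/side3.png

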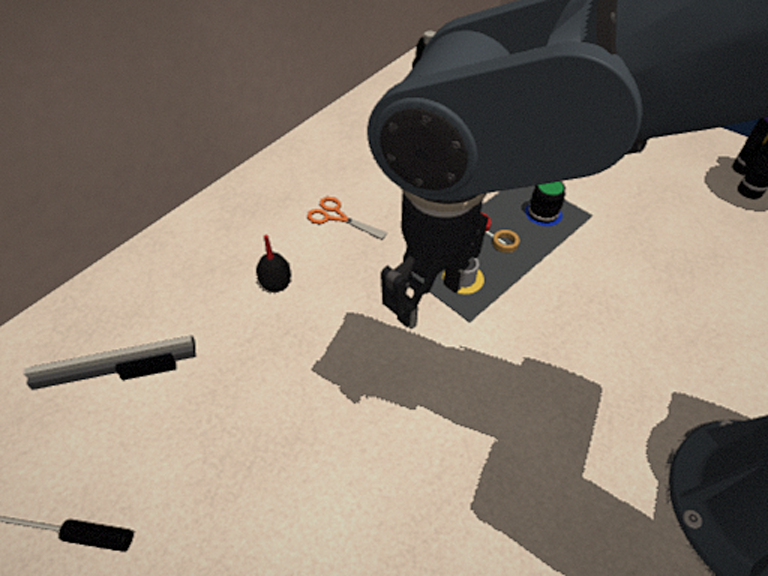

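All five parts are laid out. In the top view the sleeve is at (483,330), ring (551,341), cap (553,302) and filter (633,346). The scissors and blower haven't moved. I'll check the positions numerically.

```bash
python3 - <<'E'
from h import *
r.move_to([.35,.3,.3],Q)
for n in ("top","side"):
    d=optics.get_image(n); W=world(d); H=W[...,2]; v,u=np.mgrid[0:384,0:512]
    for k,t,z in (("filter",BLU,.07),("sleeve",YEL,.043),("ring",MID,.017),("cap",BAR,.017)):
        c=proj(d,[*t,z]); m=(abs(H-z)<.006)&(np.hypot(u-c[0],v-c[1])<25)&(np.hypot(W[...,0]-t[0],W[...,1]-t[1])<.04)
        if m.sum()<20: print(n,k,"hidden"); continue
        p,_,A=blob(d,m,c,z); q=W[m][:,:3]; e=p-t
        A_=np.c_[q[:,:2]-q[:,:2].mean(0),np.ones(len(q))]; s=np.linalg.lstsq(A_,q[:,2],rcond=None)[0]
        print(n,k,"err mat x,y mm",(1e3*np.array([e@ux,e@uy])).round(1),"n",A,"z",np.median(q[:,2]).round(4),"tilt",np.hypot(*s[:2]).round(3))
    if n=="side": cv2.imwrite("pics/side4.png",cv2.resize(d["pixels"][80:240,240:440,::-1],(800,600) if 0 else (750,600),interpolation=cv2.INTER_CUBIC))
    # barrel wall (below filter) circle fit, diameter 58 known
    m=(H>.012)&(H<.052)&(np.hypot(W[...,0]-BLU[0],W[...,1]-BLU[1])<.045); q=W[m][:,:2]
    from scipy.optimize import least_squares
    if m.sum()>30: print(n,"barrel wall fit err",(1e3*(least_squares(lambda c:np.hypot(*(q-c).T)-.029,BLU,loss="soft_l1",f_scale=.002).x-BLU)).round(1),m.sum())
E
```

```text
top filter err mat x,y mm [0.2 2.3] n 402 z 0.0714 tilt 0.003
top sleeve err mat x,y mm [-0.2  0.3] n 106 z 0.0438 tilt 0.018
top ring err mat x,y mm [-0.1  1.2] n 157 z 0.0179 tilt 0.017
top cap err mat x,y mm [-0.  1.] n 286 z 0.0181 tilt 0.014
top barrel wall fit err [0.7 0.2] 136
side filter hidden
side sleeve hidden
side ring hidden
side cap hidden
```

View pics/side4.png

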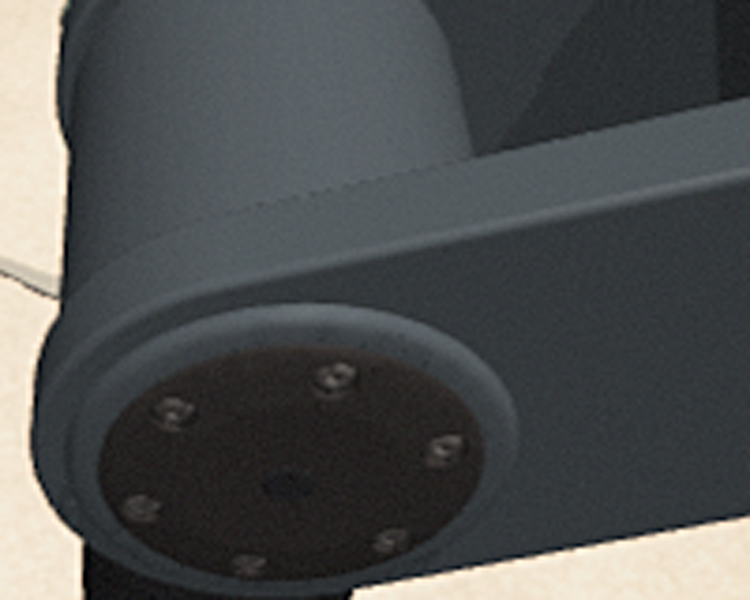

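The arm blocks the side camera here, but the top camera checks all pass with plenty of margin. The arm is clear of the parts, so I'll hand in.

```bash
python3 - <<'E'
from cell import r
print(r.current_t()); r.hand_in(); print(r.current_t())
E
```

```text
54.3667
the job is handed in; nothing more can be done
the job is handed in; nothing more can be done
```

The lens is laid out on the mat and the job was handed in at about 54 s of the 136 s allowed. I placed the barrel, filter, sleeve, ring and cap one at a time, each on the first attempt.

Last checks, with the arm clear of the parts:

| Part | Offset from target | Tilt |
|---|---|---|
| Sleeve | under 0.5 mm | 0.018 rad |
| Ring | about 1.2 mm | 0.017 rad |
| Cap | about 1 mm | 0.014 rad |
| Filter | about 2.3 mm from the blue spot's centre | 0.003 rad |
| Barrel | about 1 mm | not measured directly |

- **Filter:** it sits about 2 mm off the barrel's centre against a 10 mm limit. Its upper face reads z = 0.071 m, so it lies flat on the barrel.
- **Bystanders:** the scissors and blower are at the same pixel positions in the top pictures as at the start.
- **Not confirmed:** the arm blocked the side camera for the final check, so these measurements come from the top camera only. An earlier side picture did show the barrel, filter, ring and sleeve in place, with the cap partly hidden.

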